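Find the hub's heavy side

ROBOT

A 7-joint arm with a two-finger parallel gripper is mounted at the origin on the work surface. World frame = base frame: x ahead of the robot, y to its left, z up, the work surface at z = 0. Lengths are in m, angles in rad, forces in N, time in s.
With the tool pointing down it reaches from about 0.4 to 0.85 m from the base axis. Payload 10.4 kg.
Tool frame: the origin (TCP) lies at the very end of the fingers, on their centre line; the grasp point (between the pads) lies 19 mm behind it; z points along the fingers, y is the line along which they close (so a half turn about z gives the same grasp; the last joint's range is limited). The gripper opens to 87 mm and grips with 3 to 60 N. Pads are 19 mm wide; open, the fingers measure 117 mm over their backs; the gripper's body (75 mm by 190 mm) begins 51 mm behind the grasp point.
Start: joints at [-1.145, 0.332, -0.065, 1.46, 0.022, 1.35, -0.088], TCP at [0.271, 0.563, 0.223] pointing down, gripper open.
Joint ranges: [-2.6, 2.6], [-0.5, 2.12], [-1.47, 1.34], [0.16, 2.42], [-1.27, 4.41], [0.06, 2.06], [-2.6, 2.6]. Speed limits (rad/s): [2.22, 2.22, 2.79, 2.79, 3.14, 3.14, 3.14].

INTERFACE

Orientations are given as a unit quaternion [x, y, z, w].
In Python, from plant import manip, solve_ik, capture gives the robot as it stands. The module is installed in compiled form; this text tells all that it offers. Calls block until the motion is done:
- manip.goto(position, orientation): joint-space move of the TCP to a pose.
- manip.movel(position, ori=None, velocity=0.15, stop_force=None): straight line of the TCP; ori=None keeps the orientation; velocity is the mean speed in m/s. With stop_force (N) it stops when the force on the tool has changed by that much, and returns True; else False.
- manip.goto_joints(angles): joint-space move.
- manip.gripper_open() and manip.close(strength=None): open the fingers fully, or close them until they stop; strength is the grip in N (None keeps the last).
- manip.hold(seconds).
- solve_ik(position, orientation): joint angles nearest the present ones, or None.
- capture(name): name is "side" or "top" or "wrist"; returns a dict with "color" (420x560x3 uint8, red, green, blue), "fovy" (degrees; the focal length in pixels is half the picture's height over the tangent of half this angle, whatever the lens; pixels are square), "cx", "cy" (the principal point, pixels), "k1" (the pictures are not rectified: a ray, as slopes to the right and down, at radius r is drawn at 1 + k1 r^2 times it, then the intrinsics apply), "rvec" (rotation vector, rad) and "tvec" (3), from world to camera coordinates, as OpenCV has them. Camera axes: x right, y down, z forward; pixel columns grow to the right and rows downward; lengths in m; the calibration is good to about 2 mm. A picture is of the moment at which its call begins. There is no depth.
A pose or a line that the arm cannot do raises manip.MotionError and nothing moves.
- manip.job_done(): hands the job in; it is judged then, once.
Readings, each from a call of its own:
- manip.current_time(): time.
- manip.current_joints(): joint angles.
- manip.current_qvel(): joint speeds.
- manip.current_joint_torque(): joint torques, N m.
- manip.current_tcp_pos(): TCP position.
- manip.current_orientation(): TCP orientation.
- manip.current_wrist_force(): force on the tool from outside, world axes, zero at the start.
- manip.current_torque(): the same for the moment, N m.
- manip.current_finger_gap(): finger opening in m.
- manip.current_gripper_force(): force on a finger pad.
Only numpy, scipy, OpenCV 4.12 (cv2) and the standard library are available. Lean on these libraries where they do the work, as an engineer would, in place of code of your own. Each camera call takes 0.05 s, during which the arm holds its last target. There are 200 camera calls.

TASK

Draw the wooden chock out from between the hub's studs and park it standing with its block on the yellow square. Then turn the wheel hub by its studs, feel which side is the heavy one (it cannot be seen, and the tight bearing keeps the hub wherever it is left), and bring the heavy side straight down, to within about ten degrees. Finish while still gripping a stud, with the hub held still, and leave the tin and the spark plugs where they are.

Things in the scene. Friction and masses are not known exactly. Their poses are not given: they have to be found in the camera images.
- stand: Red steel stand, fixed; carries the hub on a level axle. Origin on the bench top under the centre of the hub's front face, which looks away from the robot; z up, x along the axle into the stand (roughly towards the robot), y roughly to the robot's right. In its frame the face (150 mm across) is at x = 0, the drum behind it to x = 70 mm, base plate x 15 to 175, upright 157 mm high.
- axle (a point): Centre of the hub's front face, 110 mm above the bench. The bearing rubs with about 0.3 N m either way, so the hub stays where it is left. A hidden weight, fixed in the hub at an angle that differs every time, adds 0.16 to 0.25 N m, with or against the turn, when it is level with the axle, and none when straight below or above. Felt truly only while the hub creeps (a few mm/s).
- hub (a joint): Turn of the hub in rad, no end stops; it grows clockwise as seen when looking at the face and the studs' ends. At value t the red stud is at y = 55 mm * cos(45 deg + t), z = 110 mm + 55 mm * sin(45 deg + t) in the stand's frame; the others follow every quarter turn.
- red_stud (a point): Middle of the red end of one stud, 65 mm out from the face. Four steel studs, 12 mm across, stick straight out 75 mm from the face (to x = -75 mm in the stand's frame), evenly spaced on a circle of 55 mm radius; the last 20 mm of one is red, of the others black. Between them a boss, 52 mm across, sticks out 18 mm.
- chock: Loose wooden chock, 100 g, balanced 46 mm from the block's centre: block 40 x 34 x 75 mm (x, y, z) and a handle, a bar 120 long, 22 wide, 26 mm high on the bench, running from the block along the chock's -x axis. Origin: centre of the block's underside. It starts between the two lower studs, handle pointing away from hub and robot; draw it out along the handle (80 mm) before lifting.
- chock_grip (a point): Place to grip the chock, across the handle's 22 mm width: on the bar, 90 mm from the block's centre, 13 mm above the bench.
- square: Flat yellow painted square on the bench, 110 x 110 mm, where the chock's block shall stand. Origin at its centre, on the bench top.
- tin: Dark grease tin with a red lid, 68 mm across, 75 mm high, loose; to be left alone. Origin: centre of its underside.
- plug0: Loose spark plug, 80 mm long, 20 mm high, lying; to be left alone.
- plug1: Another such spark plug; to be left alone.
Mind the look-alikes: they are no part of the job. Leave any purple or turquoise look-alike of the chock alone.

How it is judged:
On the way, in this order (a step that is already met when the one before it is completed fails the run):
1. the chock stands released with its block on the yellow square (horizontal distance between chock and square below 0.05 m and angle between chock's own z axis and vertical below 0.1 rad and height (world z) of chock below 0.006 m and contact force between the fingers and chock below 0.1 N and linear speed of chock below 0.02 m/s), for 0.2 s.
2. the hub is turned by its studs until its heavy side (the hidden lump) is down, and a stud is gripped (angle between lump_c0's own z axis and vertical below 0.25 rad and height (world z) of lump_c0 below 0.11 m and contact force between the fingers and hub above 1 N), for 0.2 s.
At the end, for the whole second after the job is handed in: The fingers grip a stud (contact over 1 N) and hold the hub still (under 0.05 rad/s) with its heavy side within 0.25 rad of straight down; the chock stands upright on the bench, its block's centre within 50 mm of the centre of the yellow square (all of step 2 and not (velocity of joint hub above 0.05 rad/s) and not (velocity of joint hub below -0.05 rad/s) and horizontal distance between chock and square below 0.05 m and angle between chock's own z axis and vertical below 0.1 rad and height (world z) of chock below 0.006 m); the arm keeps its last pose, push and grip.
It fails at once if the tin or a spark plug is shoved out of its place (over 30 mm) (distance of any of tin, plug0, plug1 from where it was at the start of the episode above 0.03 m).
It also fails if it takes over 72 s, if anything falls off the work surface, if the arm or the gripper's body presses on something with over 40 N, if the wrist force passes 120 N, or if a joint passes its speed limit or range.

## Working session

There is one attempt and no reset: what is moved stays moved. The work goes in short steps, each a Python script; the robot and the scene stay as the last script left them, time stands still between calls to the robot, and variables do not carry over. Pictures are saved under pics/ and viewed, at most 10 in all, crops included, and the job is handed in when it is done.

```bash
mkdir -p pics; cat > h.py <<'E'
import numpy as np, cv2
from plant import manip, solve_ik, capture
from scipy.spatial.transform import Rotation as R
def cam(c):
    f=420/2/np.tan(np.radians(c["fovy"])/2)
    K=np.array([[f,0,c["cx"]],[0,f,c["cy"]],[0,0,1]]);D=np.array([c["k1"],0,0,0.])
    return K,D,np.array(c["rvec"],float).ravel(),np.array(c["tvec"],float).ravel()
def ray(c,px):
    K,D,r,t=cam(c);u=cv2.undistortPoints(np.array(px,float).reshape(-1,1,2),K,D).reshape(-1,2)
    M=R.from_rotvec(r).as_matrix();d=np.c_[u,np.ones(len(u))]@M
    return -M.T@t,d
def onz(c,px,z):
    o,d=ray(c,px);return o+d*((z-o[2])/d[:,2])[:,None]
def proj(c,P):
    K,D,r,t=cam(c);return cv2.projectPoints(np.array(P,float).reshape(-1,1,3),r,t,K,D)[0].reshape(-1,2)
def tri(c1,p1,c2,p2):
    o1,d1=ray(c1,p1);o2,d2=ray(c2,p2);d1=d1[0];d2=d2[0]
    s=np.linalg.lstsq(np.c_[d1,-d2],o2-o1,rcond=None)[0];a=o1+s[0]*d1;b=o2+s[1]*d2
    return (a+b)/2,np.linalg.norm(a-b)
def save(c,n,s=1.4): cv2.imwrite("pics/"+n,cv2.resize(c["color"][:,:,::-1],None,fx=s,fy=s,interpolation=cv2.INTER_CUBIC))
E
python3 - <<'E'
from h import *
import pickle
for n in("top","side","wrist"):
    c=capture(n);save(c,n+"0.png");pickle.dump(c,open(n+"0.pkl","wb"))
    K,D,r,t=cam(c);print(n,K[0,0],c["cx"],c["cy"],c["k1"],-R.from_rotvec(r).as_matrix().T@t)
E
```

```text
top 502.3868217976729 273.20000193903905 206.95483246703654 -0.11294821726447221 [ 0.32982168 -0.08240257  1.53467691]
side 486.9027553766689 282.9881500947949 203.1786391027094 0.045127219791388 [ 0.05004567 -0.88983833  0.68866043]
wrist 307.1388010744003 280.3602445023405 215.52245676602152 -0.0534205422210711 [0.21234433 0.59058063 0.38401109]
```

View pics/top0.png

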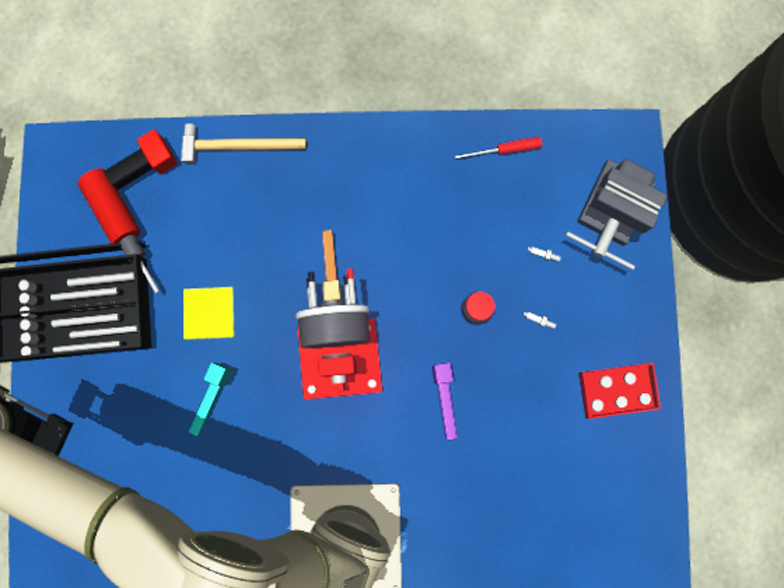

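View pics/side0.png

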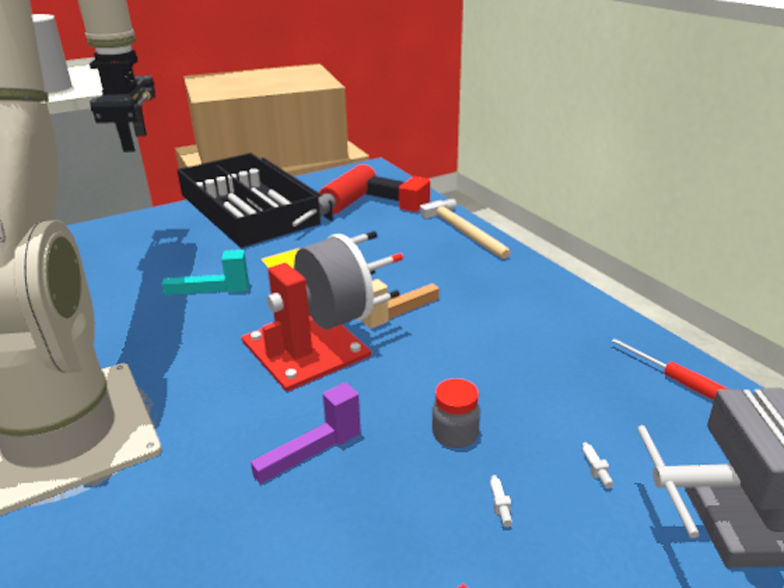

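The top view shows the orange handle at about (329,258)/1.4, the beige block at (331,290) and the red stud tip at (350,273). The yellow square is at (208,313), the tin at (479,307), and the plugs at (543,253) and (540,320). The side view shows the red tip at (397,257) and the black tips at (371,235) and (394,294), all in the enlarged pictures.

```bash
cat > m.py <<'E'
from h import *
import pickle
T=pickle.load(open("top0.pkl","rb"));S=pickle.load(open("side0.pkl","rb"))
def comps(c,lo,hi,mn=6):
    h=cv2.cvtColor(c["color"],cv2.COLOR_RGB2HSV);m=cv2.inRange(h,lo,hi)
    if lo[0]==0: m|=cv2.inRange(h,(175,)+lo[1:],(180,)+hi[1:])
    n,l,s,ce=cv2.connectedComponentsWithStats(m)
    return [(s[i,4],ce[i],l==i) for i in range(1,n) if s[i,4]>=mn]
def rect(m):
    ct=max(cv2.findContours(m.astype(np.uint8),0,2)[0],key=cv2.contourArea);return cv2.minAreaRect(ct)
def show(c,name,lo,hi,box):
    for a,ce,m in comps(c,lo,hi):
        if box[0]<ce[0]*1.4<box[1] and box[2]<ce[1]*1.4<box[3]: print(name,a,ce.round(1),rect(m))
show(T,"yellow",(25,150,150),(35,255,255),(150,260,260,360))
show(T,"orange",(8,100,90),(20,255,255),(300,360,215,310))
show(T,"red",(0,130,100),(6,255,255),(290,500,215,410))
show(T,"blk",(0,0,0),(180,120,60),(290,370,215,310))
show(S,"red",(0,130,100),(6,255,255),(230,500,215,410))
show(S,"blk",(0,0,0),(180,120,60),(340,450,215,310))
show(S,"orange",(8,100,90),(20,255,255),(340,450,265,340))
y=[m for a,ce,m in comps(T,(25,150,150),(35,255,255)) if a>500][0]
print("sq",onz(T,cv2.boxPoints(rect(y)),0).round(3).tolist(),onz(T,[rect(y)[0]],0))
E
python3 m.py; python3 - <<'E'
from h import *
import pickle
for n,b in(("top",(200,300,150,290)),("side",(165,325,150,290))):
    c=pickle.load(open(f"{n}0.pkl","rb"));i=c["color"][b[2]:b[3],b[0]:b[1],::-1];cv2.imwrite(f"pics/{n}c.png",cv2.resize(i,None,fx=4,fy=4,interpolation=cv2.INTER_NEAREST))
E
```

```text
yellow 1234 [148.1 223.5] ((148.5, 223.5), (35.0, 35.0), 90.0)
orange 243 [235.  182.4] ((234.9918212890625, 182.40985107421875), (35.39947509765625, 6.790180683135986), 84.80557250976562)
red 25 [249.5 195.4] ((249.5, 195.0), (3.0, 6.0), 0.0)
red 325 [342.5 218.5] ((342.5, 218.5), (19.0, 19.0), 90.0)
red 1902 [243.6 262.7] ((241.97537231445312, 256.2657775878906), (51.8189697265625, 55.79698944091797), 83.9909896850586)
red 8 [213.  236.5] ((213.0, 236.5), (7.0, 0.0), -90.0)
blk 9 [220.7 197.7] ((220.5, 197.5), (5.0, 1.0), 90.0)
blk 6 [246.2 200.3] ((246.02943420410156, 200.11766052246094), (4.123105525970459, 0.9701424241065979), 75.96376037597656)
red 26 [283.3 183.6] ((283.35003662109375, 183.5500030517578), (3.7947328090667725, 6.008327484130859), 71.56504821777344)
red 3511 [214.4 240. ] ((210.35365295410156, 237.99765014648438), (94.34635925292969, 63.50153350830078), 47.891265869140625)
red 626 [325.9 283. ] ((326.0, 283.0), (24.0, 28.0), 90.0)
blk 17 [265.4 167.9] ((265.3000183105469, 167.90000915527344), (2.5298216342926025, 5.692099571228027), 71.56504821777344)
blk 13 [281.7 209.9] ((281.5, 210.0), (2.0, 5.0), 90.0)
orange 608 [286.7 217.3] ((285.7784729003906, 216.98770141601562), (12.949226379394531, 56.857521057128906), 66.61477661132812)
orange 25 [271.4 208.2] ((271.362060546875, 208.1551971435547), (2.7854299545288086, 8.356289863586426), 68.19859313964844)
sq [[0.547, 0.351, 0.0], [0.545, 0.241, 0.0], [0.436, 0.241, 0.0], [0.438, 0.35, 0.0]] [[0.49117866 0.29539272 0.        ]]
```

View pics/topc.png

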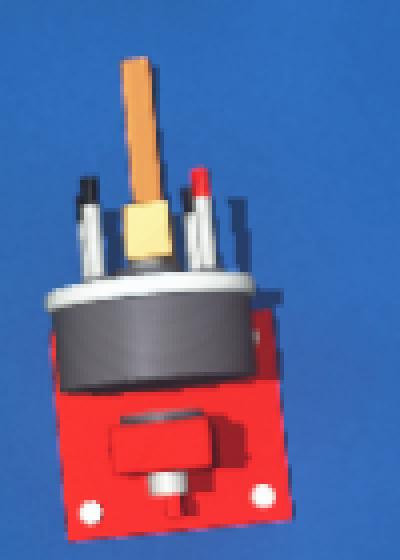

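The zoomed top view shows the red tip's middle at crop (200,182) and the black upper tip at (90,192). The orange bar runs from (135,58) to (147,200), the block top spans (124–172, 203–258), and the plate's near corners are at (66,541) and (293,520).

```bash
python3 - <<'E'
from m import *
print("----")
r,e1=tri(T,[249.6,195.2],S,[283.3,183.6]);b,e2=tri(T,[222.1,197.6],S,[265.4,167.9])
print("red",r,e1,"blk",b,e2,"dist",np.linalg.norm(r-b))
cp=lambda a:np.array(a,float)/4+[200,150]-.5
pl=onz(T,[cp((66,541)),cp((293,520))],0.01);d=pl[1]-pl[0];print("plate",pl,"yaw y-axis",np.degrees(np.arctan2(d[1],d[0])))
d=r-b;print("stud y-axis",np.degrees(np.arctan2(d[1],d[0])))
om=[m for a,ce,m in comps(T,(8,100,90),(20,255,255)) if a==243][0]
bp=onz(T,cv2.boxPoints(rect(om)),0.026);print("bar corners",bp.round(4))
blk=onz(T,[cp(p) for p in((124,203),(172,203),(172,258),(124,258))],0.075);print("block top",blk.round(4),blk.mean(0))
for n,c in(("tin",(342.5,218.5)),):print(n,onz(T,[c],0.075))
print("plugs",onz(T,[(543/1.4,253/1.4),(540/1.4,320/1.4)],.01))
E
```

```text
yellow 1234 [148.1 223.5] ((148.5, 223.5), (35.0, 35.0), 90.0)
orange 243 [235.  182.4] ((234.9918212890625, 182.40985107421875), (35.39947509765625, 6.790180683135986), 84.80557250976562)
red 25 [249.5 195.4] ((249.5, 195.0), (3.0, 6.0), 0.0)
red 325 [342.5 218.5] ((342.5, 218.5), (19.0, 19.0), 90.0)
red 1902 [243.6 262.7] ((241.97537231445312, 256.2657775878906), (51.8189697265625, 55.79698944091797), 83.9909896850586)
red 8 [213.  236.5] ((213.0, 236.5), (7.0, 0.0), -90.0)
blk 9 [220.7 197.7] ((220.5, 197.5), (5.0, 1.0), 90.0)
blk 6 [246.2 200.3] ((246.02943420410156, 200.11766052246094), (4.123105525970459, 0.9701424241065979), 75.96376037597656)
red 26 [283.3 183.6] ((283.35003662109375, 183.5500030517578), (3.7947328090667725, 6.008327484130859), 71.56504821777344)
red 3511 [214.4 240. ] ((210.35365295410156, 237.99765014648438), (94.34635925292969, 63.50153350830078), 47.891265869140625)
red 626 [325.9 283. ] ((326.0, 283.0), (24.0, 28.0), 90.0)
blk 17 [265.4 167.9] ((265.3000183105469, 167.90000915527344), (2.5298216342926025, 5.692099571228027), 71.56504821777344)
blk 13 [28
[... 450 characters left out ...]
28627  0.14357769] 0.0011708884262821226 blk [0.54332922 0.0517488  0.15362323] 0.00019718852789221052 dist 0.07695331048730718
plate [[ 0.30066585  0.08651024  0.01      ]
 [ 0.31309105 -0.08468332  0.01      ]] yaw y-axis -85.8487587642952
stud y-axis -85.27082103180341
bar corners [[0.6636 0.0391 0.026 ]
 [0.665  0.0184 0.026 ]
 [0.5555 0.0098 0.026 ]
 [0.554  0.0304 0.026 ]]
block top [[ 5.472e-01  3.470e-02  7.500e-02]
 [ 5.464e-01 -6.000e-04  7.500e-02]
 [ 5.058e-01 -1.000e-04  7.500e-02]
 [ 5.065e-01  3.510e-02  7.500e-02]] [0.52647192 0.0172697  0.075     ]
tin [[ 0.48636029 -0.29261886  0.075     ]]
plugs [[ 0.60815533 -0.44835049  0.01      ]
 [ 0.45939821 -0.43398261  0.01      ]]
```

```bash
cat >> h.py <<'E'
A=np.radians(4.45); out=np.array([np.cos(A),np.sin(A),0]); ys=np.array([np.sin(A),-np.cos(A),0])
C=np.array([0.4813,0.0135,0.110])   # hub face centre
CH=np.array([0.5250,0.0177,0.]); SQ=np.array([0.4912,0.2954,0.])
def quat(s): # tool down, y tool = s*ys
    y=s*ys;z=np.array([0,0,-1.]);return R.from_matrix(np.c_[np.cross(y,z),y,z]).as_quat()
def stud(phi,d=0.064): return C-0+out*d+0.055*(ys*np.cos(phi)+np.array([0,0,1.])*np.sin(phi))
E
python3 - <<'E'
from h import *
print(manip.current_orientation(),manip.current_time())
for s in(1,-1):
    q=quat(s)
    for P in([.62,.25,.3],CH+.09*out+[0,0,.15],CH+.09*out+[0,0,.005],CH+.175*out+[0,0,.005],SQ+.09*out+[0,0,.12],SQ+.09*out+[0,0,.006],stud(1.57)+[0,0,.1],stud(.35),stud(2.8)):
        j=solve_ik(P,q);print(s,np.round(P,3),None if j is None else np.round(j,2))
E
```

```text
[ 2.22492780e-01  9.74934200e-01 -5.09079717e-04 -1.01319375e-04] 0.15
1 [0.62 0.25 0.3 ] [-0.79  0.43  0.49  1.22 -0.2   1.53 -1.82]
1 [0.615 0.025 0.15 ] [-0.56  0.39  0.57  1.61 -0.23  1.2  -1.44]
1 [0.615 0.025 0.005] [-0.52  0.56  0.52  1.72 -0.33  0.95 -1.36]
1 [0.699 0.031 0.005] [-0.48  0.74  0.55  1.47 -0.41  1.05 -1.34]
1 [0.581 0.302 0.12 ] [-0.88  0.49  0.45  1.52 -0.23  1.18 -1.88]
1 [0.581 0.302 0.006] [-0.87  0.62  0.43  1.6  -0.29  0.98 -1.84]
1 [0.545 0.018 0.265] [-0.64  0.14  0.58  1.64 -0.08  1.39 -1.54]
1 [ 0.549 -0.033  0.129] [-0.58  0.27  0.64  1.81 -0.18  1.12 -1.36]
1 [0.541 0.07  0.128] [-0.68  0.25  0.54  1.82 -0.14  1.11 -1.59]
-1 [0.62 0.25 0.3 ] [-0.56  0.41  0.16  1.21 -0.06  1.53  1.24]
-1 [0.615 0.025 0.15 ] [-0.41  0.37  0.38  1.6  -0.14  1.2   1.64]
-1 [0.615 0.025 0.005] [-0.35  0.53  0.3   1.71 -0.19  0.93  1.67]
-1 [0.699 0.031 0.005] [-0.29  0.68  0.26  1.45 -0.19  1.03  1.66]
-1 [0.581 0.302 0.12 ] [-0.61  0.46  0.08  1.5  -0.04  1.18  1.13]
-1 [0.581 0.302 0.006] [-0.6   0.58  0.06  1.58 -0.04  0.97  1.13]
-1 [0.545 0.018 0.265] [-0.52  0.13  0.44  1.63 -0.06  1.39  1.58]
-1 [ 0.549 -0.033  0.129] [-0.46  0.26  0.51  1.8  -0.14  1.12  1.74]
-1 [0.541 0.07  0.128] [-0.5   0.23  0.33  1.81 -0.08  1.11  1.51]
```

```bash
python3 - <<'E'
from h import *
q=quat(-1);t=manip.current_time
manip.goto([.62,.25,.3],q);manip.goto(CH+.09*out+[0,0,.13],q);print(t(),manip.current_wrist_force())
c=capture("wrist");save(c,"w1.png")
print("stop",manip.movel(CH+.09*out+[0,0,.006],velocity=.1,stop_force=8),manip.current_tcp_pos(),t())
manip.close(40);print(manip.current_finger_gap(),manip.current_gripper_force(),manip.current_wrist_force(),t())
E
```

```text
2.975 [0.6004894  0.44805837 0.89862231]
stop False [0.61525208 0.0247147  0.00670687] 4.4167
0.021727538987539343 39.97557520866394 [ 0.62492742 -0.09138644  0.10493352] 5.4833
```

View pics/w1.png

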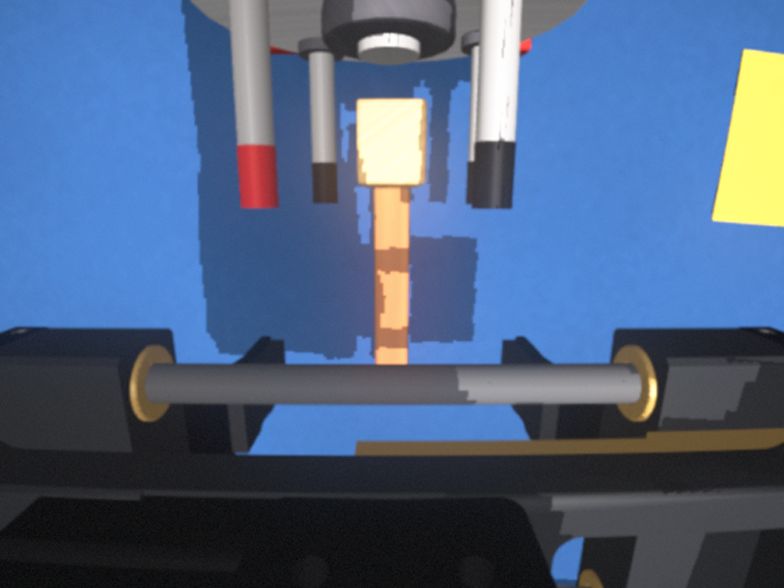

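The wrist view shows the handle at (390,330), centred between the fingers. The block is at (391,140), clear between the studs, with the red tip at (258,176) and the black tips at (493,175), (325,183) and (473,183). The grip reads 21.7 mm, so I'll draw it out, lift and park it.

```bash
python3 - <<'E'
from h import *
t=manip.current_time;p=np.array(manip.current_tcp_pos());
manip.movel(p+.085*out+[0,0,.0005],velocity=.1);print(manip.current_finger_gap(),manip.current_wrist_force(),t())
manip.movel(p+.085*out+[0,0,.05],velocity=.12)
P=SQ+.09*out
manip.movel([P[0],P[1],.055],velocity=.2);c=capture("side");save(c,"s2.png")
print("stop",manip.movel([P[0],P[1],.006],velocity=.06,stop_force=4),manip.current_tcp_pos(),manip.current_wrist_force(),t())
c=capture("side");save(c,"s3.png")
E
```

```text
0.021463682025694576 [ 0.11537168  0.58148255 -1.0142556 ] 6.4833
stop True [0.58015001 0.30197147 0.00597662] [-1.49977376  0.54588724  5.35390281] 9.5
```

View pics/s3.png

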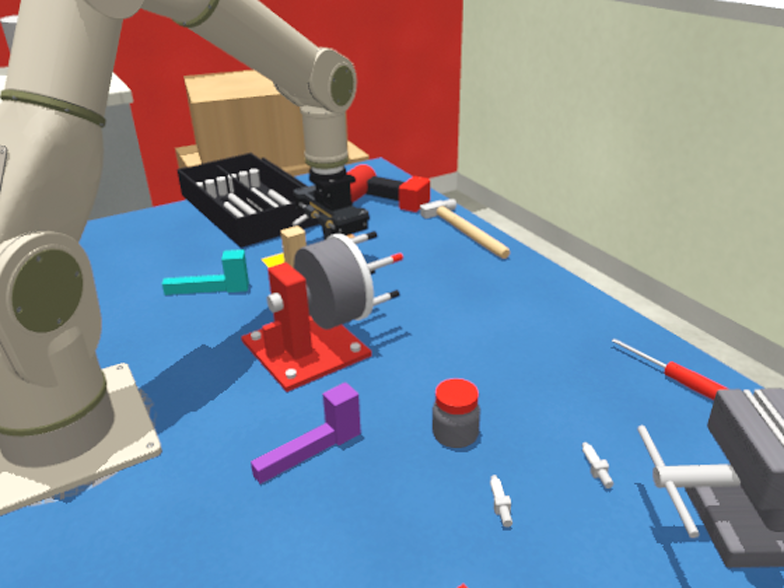

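The side view shows the beige block upright at (293,242), at the yellow square, and the studs are free of it. Next I'll release it and refine the hub from close by.

```bash
python3 - <<'E'
from h import *
import pickle
t=manip.current_time;q=quat(-1)
manip.gripper_open();p=np.array(manip.current_tcp_pos());manip.movel(p+[0,0,.10],velocity=.15);print(t(),manip.current_finger_gap())
c=capture("top")
h=cv2.cvtColor(c["color"],cv2.COLOR_RGB2HSV)
pickle.dump(c,open("top2.pkl","wb"))
for i,k in enumerate((.06,-.06)):
    manip.goto(C*[1,1,0]+out*.20+ys*k+[0,0,.22],q);c=capture("wrist");pickle.dump(c,open(f"wr{i}.pkl","wb"))
print(t())
a,b=[pickle.load(open(f"wr{i}.pkl","rb")) for i in(0,1)]
def blob(c,P,lo,hi):
    u=proj(c,[P])[0];h=cv2.cvtColor(c["color"],cv2.COLOR_RGB2HSV)
    m=cv2.inRange(h,lo,hi)
    if lo[0]==0 and lo[1]>0:m|=cv2.inRange(h,(172,120,60),(180,255,255))
    k=np.zeros_like(m);cv2.circle(k,tuple(int(x) for x in u),22,255,-1);m&=k
    n,l,s,ce=cv2.connectedComponentsWithStats(m)
    i=1+np.argmax(s[1:,4]);return ce[i],s[i,4],u
for n,ph,lo,hi in(("red",.7854-.13,(0,120,60),(6,255,255)),("blk",.7854-.13+1.5708,(0,0,0),(180,255,50))):
    P=stud(ph,.065);x=blob(a,P,lo,hi);y=blob(b,P,lo,hi);print(n,x,y,tri(a,x[0],b,y[0]),P)
im=np.hstack([a["color"],b["color"]])[:,:,::-1];cv2.imwrite("pics/w2.png",cv2.resize(im,(800,300)))
cv2.imwrite("pics/sq.png",cv2.resize(pickle.load(open("top2.pkl","rb"))["color"][170:270,100:220,::-1],None,fx=5,fy=5))
E
```

```text
11.6167 0.08699566019780582
13.6917
red (array([301.09042553,  37.32978723]), np.int32(564), array([301.51795579,  40.19220946])) (array([134.55876686,  38.56454721]), np.int32(519), array([134.98922776,  42.27478753])) (array([ 0.54716872, -0.02540802,  0.14304802]), np.float64(0.0005871078467321614)) [ 0.54948727 -0.02492949  0.1435212 ]
blk (array([409.9122807 ,  37.41520468]), np.int32(171), array([414.53868311,  37.87511071])) (array([234.65921788,  33.84357542]), np.int32(179), array([239.62941118,  35.99173555])) (array([0.54305938, 0.04861457, 0.15388523]), np.float64(0.0011326542551465496)) [0.54350316 0.0519636  0.15360411]
```

View pics/w2.png

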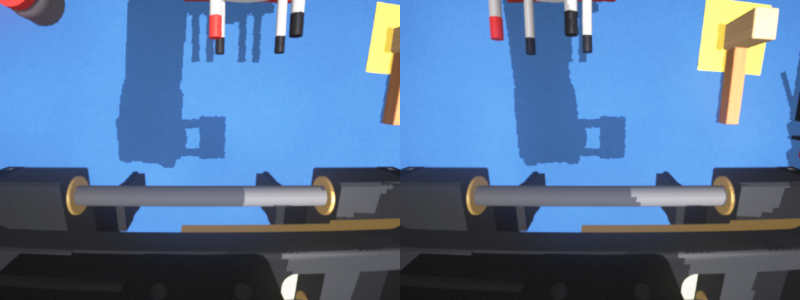

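The wrist views, at half scale, show the red tip at (216,27) and the black tip at (297,22) on the left, and the chock standing on the yellow square at (748,30) on the right. The red tip triangulates to (0.547, -0.025, 0.143). That puts t near -0.13 and agrees with the axle estimate within 2 mm. Now I'll grip the upper black stud and start creeping.

```bash
sed -i 's/^C=.*/C=np.array([0.4803,0.0130,0.110])/' h.py; cat >> h.py <<'E'
import json
G=np.array([0,0,.019]); xs=-out
def tcp(phi,dr=0): return stud(phi)-G+dr*(ys*np.cos(phi)+np.array([0,0,1.])*np.sin(phi))
def phi_now():
    v=np.array(manip.current_tcp_pos())+G-C;return np.arctan2(v[2],v@ys)
def arc(p1,v,step=np.radians(4)):
    p0=phi_now();n=max(1,int(np.ceil(abs(p1-p0)/step)))
    for p in np.linspace(p0,p1,n+1)[1:]: manip.movel(tcp(p),velocity=v)
def read(F0,M0,tag=0):
    F=np.array(manip.current_wrist_force())-F0;M=np.array(manip.current_torque())-M0
    p=phi_now();e=ys*np.cos(p)+np.array([0,0,1.])*np.sin(p);et=-ys*np.sin(p)+np.array([0,0,1.])*np.cos(p)
    return dict(t=manip.current_time(),phi=float(np.degrees(p)),Ft=float(-F@et),Fr=float(-F@e),Fa=float(-F@xs),M=[float(-M@a) for a in(xs,ys,[0,0,1])],tag=tag)
def show(d): print(round(d["t"],2),"phi %.1f Ft %.2f Fr %.2f Fa %.2f"%(d["phi"],d["Ft"],d["Fr"],d["Fa"]),np.round(d["M"],3),d["tag"])
E
python3 - <<'E'
from h import *
q=quat(-1);p=np.radians(127.3)
manip.goto(tcp(p)+[0,0,.09],q);F=[manip.current_wrist_force(),manip.current_torque()]
print(F,manip.current_time());json.dump([list(map(float,x)) for x in F],open("z.json","w"));F0,M0=map(np.array,F)
print("stop",manip.movel(tcp(p),velocity=.1,stop_force=10),manip.current_tcp_pos())
manip.close(25);print(manip.current_finger_gap(),manip.current_gripper_force())
L=[read(F0,M0,0)];show(L[-1])
for d in(125,123,121,119,115): arc(np.radians(d),.006);L.append(read(F0,M0,-1));show(L[-1])
for d in(117,119,121): arc(np.radians(d),.006);L.append(read(F0,M0,1));show(L[-1])
json.dump(L,open("L.json","w"))
E
```

```text
[array([ 0.19823901, -0.01891691, -0.41881138]), array([ 0.07340198,  0.00636837, -0.01883089])] 14.3083
stop False [0.54200744 0.0512613  0.13540241]
0.011275254252306527 24.935816768556833
16.57 phi 127.6 Ft -1.21 Fr -2.69 Fa -0.79 [0.473 0.125 0.018] 0
17.08 phi 125.5 Ft -2.82 Fr -3.45 Fa -0.07 [ 1.238 -0.052 -0.028] -1
17.55 phi 123.6 Ft -4.23 Fr -4.07 Fa 0.14 [ 1.343 -0.063  0.042] -1
18.02 phi 121.7 Ft -3.90 Fr -4.31 Fa -1.27 [1.45  0.061 0.017] -1
18.48 phi 119.9 Ft -4.30 Fr -4.98 Fa -0.23 [1.532 0.109 0.041] -1
19.43 phi 116.0 Ft -4.32 Fr -7.21 Fa -1.37 [ 1.698  0.3   -0.036] -1
19.89 phi 116.1 Ft 2.96 Fr -10.56 Fa -4.32 [ 0.525  0.923 -0.032] 1
20.36 phi 117.1 Ft 6.74 Fr -12.65 Fa -6.27 [-0.049  1.385 -0.006] 1
20.82 phi 118.7 Ft 9.19 Fr -14.92 Fa -7.38 [-0.342  1.692 -0.006] 1
```

```bash
cat >> h.py <<'E'
F0,M0=(map(np.array,json.load(open("z.json"))))
def station(sgn,L,n=8):
    r=[read(F0,M0,sgn) for _ in range(n)];d=r[0]
    sd=np.std([x["Ft"] for x in r])
    for k in("Ft","Fr","Fa","M"): d[k]=np.mean([x[k] for x in r],axis=0).tolist()
    d["p"]=list(map(float,manip.current_tcp_pos()));L.append(d);show(d);return sd
def sweep(cmds,sgn,L,fast=.03,slow=.006,lead=3):
    for d in cmds:
        manip.movel(tcp(np.radians(d-sgn*lead)),velocity=fast);manip.movel(tcp(np.radians(d)),velocity=slow)
        sd=station(sgn,L)
    print("sd",sd,manip.current_gripper_force())
E
python3 - <<'E'
from h import *
L=[]
manip.close(15);print(manip.current_time())
sweep([128,136,144,152],1,L)
json.dump(L,open("L1.json","w"))
E
```

```text
21.0417
21.95 phi 125.7 Ft 10.40 Fr -12.54 Fa -6.54 [-0.444  1.406 -0.05 ] 1
22.89 phi 133.9 Ft 10.05 Fr -9.72 Fa -5.35 [-0.353  1.203 -0.06 ] 1
23.83 phi 142.2 Ft 10.47 Fr -6.75 Fa -4.72 [-0.215  0.998 -0.131] 1
24.77 phi 150.4 Ft 9.13 Fr -5.51 Fa -4.55 [-0.075  0.893 -0.074] 1
sd 0.0 14.370446652173996
```

```bash
python3 - <<'E'
from h import *
L=[]
def sw(cmds,sgn):
    for d in cmds:
        manip.movel(tcp(np.radians(d-sgn*3)),velocity=.04)
        manip.movel(tcp(np.radians(d-sgn*1.5)),velocity=.006);station(sgn,L,1)
        manip.movel(tcp(np.radians(d)),velocity=.006);station(sgn,L,1)
sw([143,133,122,111,100,89,78,67,56,45,34],-1)
json.dump(L,open("L2.json","w"))
E
```

```text
25.46 phi 144.4 Ft -0.87 Fr 3.64 Fa 2.51 [-0.507 -0.69   0.043] -1
25.85 phi 142.9 Ft -1.83 Fr 4.80 Fa 4.17 [-0.617 -0.896  0.007] -1
26.56 phi 134.4 Ft -1.03 Fr 8.10 Fa 3.87 [-0.874 -0.747 -0.005] -1
26.95 phi 133.1 Ft -1.84 Fr 7.79 Fa 2.92 [-0.859 -0.841 -0.043] -1
27.68 phi 123.8 Ft -2.92 Fr 10.60 Fa 3.36 [-0.728 -0.748  0.033] -1
28.07 phi 122.2 Ft -4.06 Fr 13.21 Fa 3.85 [-0.806 -0.672  0.071] -1
28.81 phi 112.7 Ft -2.11 Fr 12.06 Fa -0.24 [-0.517  0.25   0.018] -1
29.2 phi 111.1 Ft -3.32 Fr 11.50 Fa -4.10 [-0.289  0.798  0.054] -1
29.93 phi 101.7 Ft -3.08 Fr 7.21 Fa -7.29 [ 0.35   1.385 -0.055] -1
30.32 phi 100.3 Ft -3.07 Fr 6.59 Fa -5.69 [ 0.464  1.455 -0.04 ] -1
31.06 phi 91.5 Ft -3.75 Fr 1.62 Fa -9.58 [ 0.805  2.011 -0.023] -1
31.45 phi 90.2 Ft -3.52 Fr 1.00 Fa -10.27 [ 0.935  2.124 -0.11 ] -1
32.18 phi 80.9 Ft -4.80 Fr -1.26 Fa -9.69 [ 0.968  1.96  -0.002] -1
32.58 phi 79.6 Ft -4.39 Fr -2.77 Fa -9.42 [ 1.064  2.01  -0.005] -1
33.31 phi 70.3 Ft -3.93 Fr -1.73 Fa -8.15 [ 1.004  1.707 -0.031] -1
33.7 phi 69.0 Ft -6.22 Fr -1.88 Fa -8.39 [1.077 1.624 0.014] -1
34.43 phi 59.5 Ft -5.42 Fr -1.68 Fa -6.25 [ 1.093  1.191 -0.054] -1
34.83 phi 58.1 Ft -6.41 Fr -0.53 Fa -5.93 [ 1.074  1.108 -0.008] -1
35.56 phi 48.0 Ft -8.22 Fr -1.51 Fa 0.54 [ 1.108e+00 -1.000e-03 -1.100e-02] -1
35.95 phi 46.3 Ft -6.87 Fr -0.25 Fa -0.01 [ 1.198 -0.196 -0.008] -1
36.68 phi 37.0 Ft -6.79 Fr 2.34 Fa -0.12 [ 1.334 -0.098 -0.022] -1
37.08 phi 35.6 Ft -6.74 Fr 2.27 Fa 0.88 [ 1.417 -0.052  0.041] -1
```

```bash
cat > fit.py <<'E'
from h import *
import sys
D=[d for f in sys.argv[1:] for d in json.load(open(f)) if d["tag"]]
a=lambda k:np.array([d[k] for d in D])
ph=np.radians(a("phi"));Ft=a("Ft");Fr=a("Fr");s=a("tag");Mx=a("M")[:,0]
Fy=-Ft*np.sin(ph)+Fr*np.cos(ph);Fz=Ft*np.cos(ph)+Fr*np.sin(ph)
keep=np.ones(len(D),bool)
for i in range(len(D)):  # drop points just after a reversal
    if i>=1 and (s[max(0,i-3):i]!=s[i]).any() : keep[i]=False
keep&=~((a("t")<17.1)|((a("t")>19.5)&(a("t")<20.5)))
def fit(name,y,X):
    c,res,_,_=np.linalg.lstsq(X[keep],y[keep],rcond=None);e=y[keep]-X[keep]@c
    cov=np.linalg.inv(X[keep].T@X[keep])*e.var()
    Wc,Ws=c[0],c[1]; # tau needed = s f + W cos(psi), psi=phi+delta ; W cos(phi+d)=Wc cos phi+Ws sin phi
    d=np.arctan2(-Ws,Wc);print(name,"W %.3f f %.3f"%(np.hypot(Wc,Ws),c[2]),"delta %.1f"%np.degrees(d),"phi*: %.1f"%((np.degrees(-np.pi/2-d)+180)%360-180),"rest",c[3:].round(4),"rms %.3f"%e.std(),"sdang %.1f"%np.degrees(np.sqrt((cov[0,0]+cov[1,1])/2)/np.hypot(Wc,Ws)))
B=np.c_[np.cos(ph),np.sin(ph),s]
fit("Ft only",.055*Ft,B)
fit("with M",.055*Ft+Mx,np.c_[B,Fy])
fit("with M,dy",.055*Ft+Mx,np.c_[B,Fy,Fz])
fit("Ft,dC",.055*Ft,np.c_[B,Fr])
if "-p" in sys.argv or 1:
    P=np.array([d["p"] for d in D if "p" in d])+G-C
    print("radius mm",(np.hypot(P@ys,P[:,2])*1e3).round(1))
E
python3 fit.py L.json L1.json L2.json
```

```text
Ft only W 0.192 f 0.365 delta -135.0 phi*: 45.0 rest [] rms 0.043 sdang 5.5
with M W 0.164 f 0.257 delta -143.1 phi*: 53.1 rest [0.2213] rms 0.123 sdang 21.2
with M,dy W 0.171 f 0.147 delta -170.7 phi*: 80.7 rest [ 0.2082 -0.0094] rms 0.120 sdang 27.2
Ft,dC W 0.201 f 0.397 delta -125.8 phi*: 35.8 rest [0.0041] rms 0.038 sdang 5.1
radius mm [55.4 55.  54.7 54.6 54.4 54.4 53.9 53.9 54.2 54.3 54.8 54.9 55.5 55.6
 56.2 56.2 56.5 56.6 56.5 56.5 56.2 56.2 55.6 55.5 55.  54.9]
```

```bash
python3 - <<'E' | awk 'NR%4==0'
from h import *
L=[]
for d in np.arange(38,103,2.): 
    manip.movel(tcp(np.radians(d)),velocity=.008)
    d=read(F0,M0,1);d["p"]=list(map(float,manip.current_tcp_pos()));L.append(d);show(d)
json.dump(L[3:],open("L3.json","w"))
E
python3 fit.py L.json L1.json L2.json L3.json;python3 fit.py L2.json L3.json
```

```text
38.88 phi 43.3 Ft 5.41 Fr 5.18 Fa 6.52 [-0.097 -1.385 -0.051] 1
40.45 phi 50.5 Ft 6.07 Fr 2.95 Fa 4.88 [-0.806 -1.247 -0.06 ] 1
42.02 phi 57.4 Ft 6.93 Fr -2.01 Fa 3.40 [-1.678 -0.976 -0.022] 1
43.58 phi 64.0 Ft 8.57 Fr -8.44 Fa 1.60 [-2.58  -0.407 -0.048] 1
45.15 phi 70.5 Ft 9.77 Fr -17.10 Fa -1.75 [-3.521  0.454 -0.058] 1
46.72 phi 78.5 Ft 10.24 Fr -20.13 Fa -3.15 [-3.327  0.817 -0.055] 1
48.28 phi 87.0 Ft 10.78 Fr -20.27 Fa -4.00 [-2.572  0.988 -0.058] 1
49.85 phi 95.7 Ft 10.61 Fr -16.94 Fa -4.55 [-1.989  0.887 -0.071] 1
Ft only W 0.212 f 0.385 delta -130.5 phi*: 40.5 rest [] rms 0.050 sdang 3.3
with M W 0.162 f 0.248 delta -136.4 phi*: 46.4 rest [0.2145] rms 0.127 sdang 11.6
with M,dy W 0.152 f 0.238 delta -138.0 phi*: 48.0 rest [ 0.2144 -0.0018] rms 0.126 sdang 12.7
Ft,dC W 0.198 f 0.368 delta -132.6 phi*: 42.6 rest [-0.0026] rms 0.047 sdang 3.5
radius mm [55.4 55.  54.7 54.6 54.4 54.4 53.9 53.9 54.2 54.3 54.8 54.9 55.5 55.6
 56.2 56.2 56.5 56.6 56.5 56.5 56.2 56.2 55.6 55.5 55.  54.9 55.7 55.8
 56.  56.3 56.5 56.7 56.8 57.1 57.3 57.5 57.7 57.9 58.2 58.4 58.6 58.8
 59.  59.2 59.1 59.  58.8 58.6 58.4 58.3 58.1 57.9 57.7 57.6 57.4 57.2]
Ft only W 0.274 f 0.385 delta -137.4 phi*: 47.4 rest [] rms 0.047 sdang 2.7
with M W 0.121 f 0.212 delta -138.2 phi*: 48.2 rest [0.209] rms 0.131 sdang 25.6
with M,dy W 0.122 f 0.209 delta -139.9 phi*: 49.9 rest [ 0.2095 -0.0011] rms 0.130 sdang 25.5
Ft,dC W 0.262 f 0.361 delta -139.7 phi*: 49.7 rest [-0.0032] rms 0.041 sdang 2.6
radius mm [54.4 54.4 53.9 53.9 54.2 54.3 54.8 54.9 55.5 55.6 56.2 56.2 56.5 56.6
 56.5 56.5 56.2 56.2 55.6 55.5 55.  54.9 55.7 55.8 56.  56.3 56.5 56.7
 56.8 57.1 57.3 57.5 57.7 57.9 58.2 58.4 58.6 58.8 59.  59.2 59.1 59.
 58.8 58.6 58.4 58.3 58.1 57.9 57.7 57.6 57.4 57.2]
```

```bash
python3 - <<'E' | awk 'NR%3==0'
from h import *
L=[]
for d in np.r_[92,np.arange(88,34,-3.)]: 
    manip.movel(tcp(np.radians(d)),velocity=.011)
    d=read(F0,M0,-1);d["p"]=list(map(float,manip.current_tcp_pos()));L.append(d);show(d)
json.dump(L[2:],open("L4.json","w"))
E
python3 fit.py L.json L1.json L2.json L3.json L4.json|grep W;python3 fit.py L3.json L4.json
python3 - <<'E'
from h import *
# mean of the two directions, binned on phi
D=sum([json.load(open(f"L{i}.json")) for i in(1,2,3,4)],[])
for lo in range(35,105,10):
    m=[[d["Ft"] for d in D if d["tag"]==s and lo<=d["phi"]<lo+10] for s in(1,-1)]
    print(lo+5,len(m[0]),len(m[1]),np.round([np.mean(m[0]),np.mean(m[1]),(np.mean(m[0])+np.mean(m[1]))*.0275],3))
E
```

```text
52.17 phi 85.3 Ft -4.27 Fr -5.11 Fa 3.45 [ 0.856 -0.753  0.031] -1
53.4 phi 76.4 Ft -4.61 Fr -3.48 Fa 3.67 [ 0.869 -0.763 -0.027] -1
54.62 phi 67.5 Ft -5.11 Fr -1.39 Fa 3.08 [ 0.943 -0.745 -0.017] -1
55.85 phi 58.6 Ft -5.67 Fr -1.45 Fa 2.81 [ 1.024 -0.575 -0.045] -1
57.08 phi 49.7 Ft -6.28 Fr 0.24 Fa 1.41 [ 1.185 -0.486  0.016] -1
58.3 phi 40.8 Ft -5.75 Fr 1.71 Fa 0.44 [ 1.244 -0.252 -0.031] -1
Ft only W 0.208 f 0.380 delta -127.9 phi*: 37.9 rest [] rms 0.046 sdang 2.8
with M W 0.161 f 0.242 delta -134.9 phi*: 44.9 rest [0.214] rms 0.126 sdang 10.4
with M,dy W 0.152 f 0.232 delta -137.9 phi*: 47.9 rest [ 0.2138 -0.0018] rms 0.125 sdang 11.5
Ft,dC W 0.194 f 0.364 delta -130.6 phi*: 40.6 rest [-0.0027] rms 0.043 sdang 3.0
Ft only W 0.311 f 0.359 delta -135.9 phi*: 45.9 rest [] rms 0.043 sdang 3.5
with M W 0.161 f 0.176 delta -142.2 phi*: 52.2 rest [0.2063] rms 0.122 sdang 23.9
with M,dy W 0.266 f 0.147 delta -142.9 phi*: 52.9 rest [0.2023 0.0049] rms 0.120 sdang 21.7
Ft,dC W 0.070 f 0.339 delta -114.7 phi*: 24.7 rest [-0.009] rms 0.025 sdang 17.5
radius mm [55.7 55.8 56.  56.3 56.5 56.7 56.8 57.1 57.3 57.5 57.7 57.9 58.2 58.4
 58.6 58.8 59.  59.2 59.1 59.  58.8 58.6 58.4 58.3 58.1 57.9 57.7 57.6
 57.4 57.2 56.3 56.1 56.  55.9 55.9 55.7 55.6 55.5 55.4 55.3 55.2 55.1
 55.  55.  54.9 54.8 54.6]
40 1 5 [ 5.414 -6.539 -0.031]
50 6 5 [ 6.038 -6.56  -0.014]
60 6 6 [ 7.922 -5.456  0.068]
70 6 5 [ 9.64  -4.846  0.132]
80 5 5 [10.433 -4.357  0.167]
90 4 3 [10.236 -3.848  0.176]
100 2 2 [ 9.902 -3.075  0.188]
```

```bash
python3 - <<'E'
from h import *
L=[]
for s,cm in((-1,(30,26,22)),(1,(28,31,34,37,40,43,46,48))):
    for d in cm:
        manip.movel(tcp(np.radians(d)),velocity=.013)
        d=read(F0,M0,s);d["p"]=list(map(float,manip.current_tcp_pos()));L.append(d);show(d)
json.dump(L[:3]+L[5:],open("L5.json","w"))
E
for s in "L.json L1.json L2.json L3.json L4.json L5.json" "L2.json L3.json L4.json L5.json"; do python3 fit.py $s|grep Ft; done
```

```text
59.38 phi 30.9 Ft -6.70 Fr 3.06 Fa 0.67 [ 1.478 -0.126 -0.065] -1
59.82 phi 26.9 Ft -6.69 Fr 4.92 Fa 1.13 [ 1.57  -0.088 -0.002] -1
60.26 phi 22.9 Ft -6.93 Fr 5.48 Fa 0.33 [ 1.602 -0.091 -0.031] -1
60.85 phi 27.6 Ft 3.01 Fr 8.08 Fa 4.02 [ 0.797 -1.135 -0.031] 1
61.23 phi 30.5 Ft 3.62 Fr 7.02 Fa 4.61 [ 0.719 -1.126 -0.054] 1
61.6 phi 33.3 Ft 4.59 Fr 6.30 Fa 5.16 [ 0.43  -1.208 -0.062] 1
61.98 phi 36.2 Ft 3.84 Fr 5.36 Fa 5.15 [ 0.277 -1.185 -0.057] 1
62.35 phi 39.0 Ft 3.96 Fr 4.96 Fa 5.32 [ 0.074 -1.165 -0.036] 1
62.73 phi 41.7 Ft 5.02 Fr 4.41 Fa 5.58 [-0.171 -1.208 -0.016] 1
63.1 phi 44.5 Ft 4.82 Fr 3.08 Fa 4.75 [-0.414 -1.168 -0.053] 1
63.4 phi 46.2 Ft 4.82 Fr 3.53 Fa 5.53 [-0.573 -1.13  -0.09 ] 1
Ft only W 0.211 f 0.372 delta -129.9 phi*: 39.9 rest [] rms 0.052 sdang 2.9
Ft,dC W 0.188 f 0.351 delta -132.7 phi*: 42.7 rest [-0.0039] rms 0.046 sdang 3.1
Ft only W 0.255 f 0.368 delta -134.0 phi*: 44.0 rest [] rms 0.051 sdang 2.5
Ft,dC W 0.238 f 0.343 delta -137.1 phi*: 47.1 rest [-0.0041] rms 0.043 sdang 2.4
```

```bash
python3 - <<'E'
from h import *
manip.hold(.3);print(np.degrees(phi_now()),manip.current_gripper_force(),manip.current_finger_gap(),manip.current_time())
print(manip.job_done())
E
```

```text
46.2329536031191 15.00296339392662 0.01151354447189199 63.7
the job is handed in; nothing more can be done
None
```

The job is handed in at 63.7 s: the chock is parked standing on the yellow square, and a black stud is gripped at 15 N with the hub held at 46° on my angle scale. The force readings put heavy-side-down at about 40–47° (some local readings nearer 55°), so it should be within the allowed 0.25 rad; no verdict came back.

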